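# Put two drill cores under their light covers

## Robot

A 7-joint arm with a two-finger parallel gripper is mounted at the origin on the work surface. World frame = base frame: x ahead of the robot, y to its left, z up, the work surface at z = 0. Lengths are in m, angles in rad, forces in N, time in s.
With the tool pointing down it reaches from about 0.4 to 0.85 m from the base axis. Payload 6.9 kg.
Tool frame: the origin (TCP) lies at the very end of the fingers, on their centre line; the grasp point (between the pads) lies 19 mm behind it; z points along the fingers, y is the direction in which the jaws open and shut (so a half turn about z gives the same grasp; the last joint's range is limited). The gripper opens to 85 mm and grips with 20 to 120 N. Pads are 22 mm wide; open, the fingers measure 114 mm over their backs; the gripper's body (76 mm by 85 mm) begins 54 mm behind the grasp point. The pads swing forward as they close: fully open they stand 13 mm farther back than shut.
Start: joints at [-1.222, 0.507, -0.238, 1.5, 0.126, 1.149, -0.155], TCP at [0.15, 0.607, 0.231] pointing down, gripper open.
Joint ranges: [-3.08, 3.08], [-0.24, 2.05], [-1.43, 1.35], [0, 2.5], [-1.52, 4.66], [0.17, 1.96], [-2.89, 2.89]. Speed limits (rad/s): [2.39, 2.39, 3.14, 3.14, 3.14, 3.14, 3.14].

## Interface

Orientations are given as a unit quaternion [w, x, y, z].
In Python, from bench import state, imaging, ticket gives the robot as it stands.
- The arm moves only by the shell command python3 -m inch 'ROWS'. ROWS is JSON, a list of rows, each a list of 3 entries, a list of its own where there are three numbers: the shift along the tool's x, y, z in cm, then the turn about the tool's z in rad, then the opening in per cent of the stroke, from 0 (shut) to 100 (fully open). A call has exactly 8 rows; each row is the pose to reach, as a shift and turn from the pose commanded when the call began, along the tool's axes at that moment; what a row does not reach only later rows make up. A row lasts 1/10 s, in which the tool goes at most 50 mm and 8.59 degrees, less where a joint would pass 70% of its speed; a pose out of reach is approached as far as the arm can. A call with a gripper value outside its range is refused whole. The fingers move at their own pace and stop on an object; the grip force is fixed at half the most. Time passes only in rows, so rows that repeat a pose let the fingers close, or fill a call up. It gives the time, the measured TCP pose, the force and the opening at its end, in the units of the state.
- state(): the state, without advancing time (a new reading comes with each control period).
- imaging.get_image(name): name is "scene" or "top" or "wrist"; returns a dict with "color" (400x640x3 uint8, blue, green, red), "z_map" (400x640 float32, m along the optical axis (not along the pixel's ray), 0 where there is no reading), "fx", "fy", "cx", "cy" (pixels), "camera_from_world" (4x4, takes a point from world to camera coordinates); the wrist camera has in their place "T_tool_cam" (4x4, takes a point from camera to tool coordinates, whose origin is the TCP and whose axes are the flange's). Camera axes: x right, y down, z forward; pixel columns grow to the right and rows downward; lengths in m; the calibration is good to about 2 mm. The wrist camera is an equidistant fisheye: a pixel r from the principal point sees the ray r / f radians off the axis. A picture is of the moment at which its call begins: read the wrist's pose just before it.
- ticket.hand_in(): hands the job in, once; it reports no verdict.
Trained networks look in a picture, given as the dict that the camera call returned (one of the last four; its "shot" number tells which), for a name from the list of things; names that differ only in an ending like _2 or _b are one class to them, and where a whole thing is asked for, a point or a joint stands for the part that bears it (a point fixed in the world has none). Each returns a list of dicts, best first, with "confidence" (0 to 1); they miss things now and then, are a little off and sometimes report something else, mostly with a low value. They report only what shows in the picture. A call takes as long as a camera call. They do not tell look-alikes from the thing itself.
- imaging.look_for(picture, name): "point" ([column, row] in pixels, amid what is visible of it).
The state is a dict: "clock": time; "joints": joint angles; "joint_vel": joint speeds; "tau": joint torques, N m; "ee_pos": TCP position; "ee_rot": TCP orientation; "contact_force": force on the tool from outside, world axes, zero at the start; "wrist_torque": the same for the moment, N m; "width": finger opening in m.
Only numpy, scipy, OpenCV 4.12 (cv2) and the standard library are available. Lean on these libraries where they do the work, as an engineer would, in place of code of your own. Each camera call takes 0.05 s, during which the arm holds its last target.

## Task

Pick out the two dark grey rock drill cores: stand the long slender one upright in the middle of the small steel dish and the short thick one upright in the middle of the large steel dish. Then put the tall narrow amber cover over the slender core and the low wide amber cover over the thick core, each cover standing flat on the floor of its dish, centred inside the lip. Set everything down gently without dropping it, and leave the beaker, the cork stopper and the cardboard box where they are.

Things in the scene. Friction and masses are not known exactly. Their poses are not given: they have to be found in the camera images.
- slender_core: Loose piece of dark grey rock drill core, a plain upright cylinder, long and slender: 24 mm diameter, 60 mm high, about 70 g. Stands upright on the bench at the start; origin at the centre of its underside, z up; round, so its yaw does not matter.
- thick_core: Loose piece of dark grey rock drill core, a plain upright cylinder, short and thick: 44 mm diameter, 32 mm high, about 125 g. Stands upright on the bench at the start; origin at the centre of its underside, z up; round, so its yaw does not matter.
- tall_cover: Loose dark amber cover, tall and narrow: an upside-down cup, open underneath, 50 mm outer and 44 mm inner diameter, 80 mm high (76 mm inside), with a round grip knob of 20 mm diameter and 28 mm height on the middle of its top (overall height 108 mm); about 90 g. Stands upright on the bench at the start; origin at the centre of its underside, z up; round, so its yaw does not matter.
- wide_cover: Loose dark amber cover, low and wide: an upside-down cup, open underneath, 72 mm outer and 66 mm inner diameter, 48 mm high (44 mm inside), with a round grip knob of 20 mm diameter and 28 mm height on the middle of its top (overall height 76 mm); about 130 g. Stands upright on the bench at the start; origin at the centre of its underside, z up; round, so its yaw does not matter.
- small_dish: The smaller of two round shallow dark steel dishes, fixed to the bench: 74 mm outer and 66 mm inner diameter, flat floor 6 mm above the bench, lip top 12 mm above the bench. Origin at the centre of its underside on the bench, z up.
- large_dish: The larger of two round shallow dark steel dishes, fixed to the bench: 98 mm outer and 90 mm inner diameter, flat floor 6 mm above the bench, lip top 12 mm above the bench. Origin at the centre of its underside on the bench, z up.
- beaker: Bystander: loose open white plastic beaker, 52 mm diameter at the rim, 65 mm high. Origin at the centre of its underside.
- stopper: Bystander: loose brown cork stopper, tapered, 38 mm diameter below, 30 mm on top, 26 mm high. Origin at the centre of its underside.
- slide_box: Bystander: loose brown cardboard box, 80 x 45 x 30 mm (x, y, z). Origin at the centre of its underside.
Mind the look-alikes: they are no part of the job. Leave any green or pink look-alike of the small_dish alone.

How it is judged:
At the end, for the whole second after the job is handed in: Slender core in the small dish under the tall cover, thick core in the large dish under the wide cover; cores within 12 mm and covers within 10 mm of the dish's centre, undersides under 9 mm above the bench, tilt under 0.08 rad, all at rest (horizontal distance between slender_core and small_dish below 0.012 m and z of each of slender_core, tall_cover in the frame of small_dish below 0.009 m and angle between each of slender_core, tall_cover, thick_core, wide_cover's own z axis and vertical below 0.08 rad and linear speed of each of slender_core, tall_cover, thick_core, wide_cover below 0.02 m/s and angular speed of each of slender_core, tall_cover, thick_core, wide_cover below 0.3 rad/s and horizontal distance between tall_cover and small_dish below 0.01 m and horizontal distance between thick_core and large_dish below 0.012 m and z of each of thick_core, wide_cover in the frame of large_dish below 0.009 m and horizontal distance between wide_cover and large_dish below 0.01 m); the robot touches nothing.
It fails at once if the beaker, the stopper or the cardboard box is moved more than 25 mm from where it stood (distance of any of beaker, stopper, slide_box from where it was at the start of the episode above 0.025 m).
It fails at once if the slender core is dropped (moves faster than 0.7 m/s, about 25 mm of free fall, without the fingers on it) (contact force between the fingers and slender_core below 0.05 N and linear speed of slender_core above 0.7 m/s).
It fails at once if the thick core is dropped (moves faster than 0.7 m/s, about 25 mm of free fall, without the fingers on it) (contact force between the fingers and thick_core below 0.05 N and linear speed of thick_core above 0.7 m/s).
It fails at once if the tall cover is dropped (moves faster than 0.7 m/s, about 25 mm of free fall, without the fingers on it) (contact force between the fingers and tall_cover below 0.05 N and linear speed of tall_cover above 0.7 m/s).
It fails at once if the wide cover is dropped (moves faster than 0.7 m/s, about 25 mm of free fall, without the fingers on it) (contact force between the fingers and wide_cover below 0.05 N and linear speed of wide_cover above 0.7 m/s).
It also fails if it takes over 118 s, if anything falls off the work surface, if the arm or the gripper's body presses on something with over 40 N, if the wrist force passes 120 N, or if a joint passes its speed limit or range.

## Working session

There is one attempt and no reset: what is moved stays moved. The work goes in short steps, Python scripts to look and compute and a shell command to move; the robot and the scene stay as the last step left them, time stands still between calls to the robot, and variables do not carry over. Pictures are saved under pics/ and viewed, and the job is handed in when it is done.

```bash
ls; mkdir -p pics; python3 - <<'E'
from bench import state, imaging, ticket
import cv2,numpy as np
print(state())
for n in ["top","scene"]:
    p=imaging.get_image(n); cv2.imwrite(f"pics/{n}0.png",p["color"])
    print(n,p["fx"],p["fy"],p["cx"],p["cy"],p["camera_from_world"].tolist(),p.get("shot"))
    for k in ["slender_core","thick_core","tall_cover","wide_cover","small_dish","large_dish","beaker","stopper","slide_box"]:
        print(k,[(np.round(d["point"]).tolist(),round(d["confidence"],2)) for d in imaging.look_for(p,k)])
E
```

```text
pics
{'clock': 0.0, 'joints': array([-1.22252581,  0.50835034, -0.2374805 ,  1.50112578,  0.12570071,
        1.14890139, -0.15478783]), 'joint_vel': array([-0.00180309, -0.00039165, -0.00104152,  0.00191077,  0.00038569,
       -0.00055341,  0.00181397]), 'tau': array([ 7.30780484e-04, -6.20598578e+01, -2.18625538e+00, -2.49646586e+01,
        1.28066269e-02,  1.20448752e-02, -8.11524757e-06]), 'ee_pos': array([0.15022513, 0.60616216, 0.23042281]), 'ee_rot': array([-8.20438662e-05,  1.21092177e-01,  9.92640860e-01, -8.95265459e-04]), 'contact_force': array([-0.98898009, -0.31675601, -1.06765815]), 'wrist_torque': array([0.02972002, 0.01860514, 0.02013929]), 'width': 0.08559793025350348}
top 414.6122897563126 414.6122897563126 318.23729716087024 197.94756189162385 [[-0.004651465486172757, -0.999777167931948, -0.020590734586329658, -0.03892656538670967], [-0.9981585085795774, 0.0058873415880435764, -0.06037326361246103, 0.548785142458344], [0.06048103520133365, 0.020271992773267772, -0.997963471621069, 1.1632691281551601], [0.0, 0.0, 0.0, 1.0]] 1
slender_core [([304.0, 161.0], 0.55)]

[... 497 characters left out ...]
.05841070529336583], [0.8597078608262739, 0.020755333539296924, -0.5103641936531055, -0.46654099666564325], [-0.5105331395623277, 0.0034770258062893017, -0.859851047391451, 1.2549226726409095], [0.0, 0.0, 0.0, 1.0]] 2
slender_core [([332.0, 223.0], 0.69), ([256.0, 216.0], 0.43)]
thick_core [([263.0, 144.0], 0.73)]
tall_cover [([341.0, 158.0], 0.84)]
wide_cover [([403.0, 146.0], 0.9)]
small_dish [([191.0, 202.0], 0.87), ([141.0, 187.0], 0.69), ([138.0, 246.0], 0.64), ([186.0, 142.0], 0.36)]
large_dish [([265.0, 141.0], 0.72), ([467.0, 211.0], 0.65)]
beaker [([412.0, 222.0], 0.9)]
stopper [([255.0, 217.0], 0.5)]
slide_box [([185.0, 145.0], 0.75), ([251.0, 221.0], 0.45), ([190.0, 203.0], 0.24)]
```

View pics/top0.png

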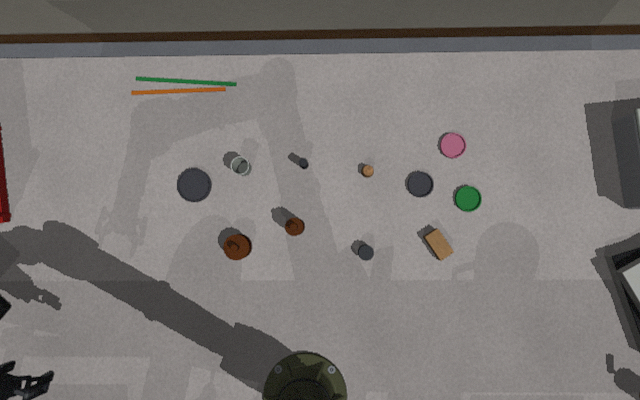

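View pics/scene0.png

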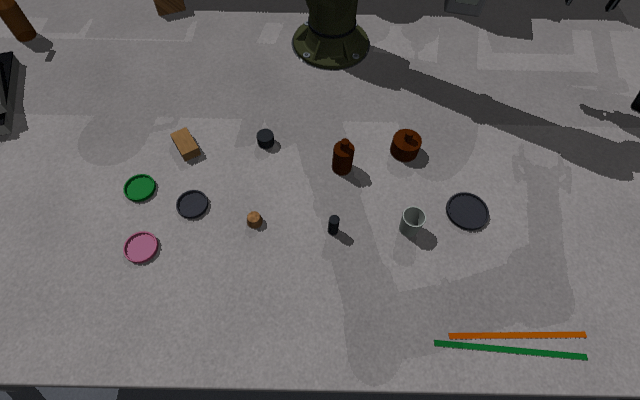

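The top view shows slender core (304,162), thick core (365,252), tall cover (294,226), wide cover (237,246), dark small dish (420,184) and large dish (193,184). Look-alike dishes are green (467,198) and pink (452,145). The other possible confusions are the stopper (367,170), beaker (239,166) and box (438,243).

```bash
cat > h.py <<'E'
from bench import state, imaging, ticket
import cv2,numpy as np
from scipy.optimize import least_squares
def cloud(p):
    z=p["z_map"]; v,u=np.mgrid[0:z.shape[0],0:z.shape[1]]
    P=np.stack([(u-p["cx"])/p["fx"]*z,(v-p["cy"])/p["fy"]*z,z],-1)
    T=np.linalg.inv(p["camera_from_world"]); W=P@T[:3,:3].T+T[:3,3]
    W[z==0]=np.nan; return W
def ray(p,u,v,h):
    T=np.linalg.inv(p["camera_from_world"]); d=T[:3,:3]@np.array([(u-p["cx"])/p["fx"],(v-p["cy"])/p["fy"],1]); o=T[:3,3]
    return o+d*(h-o[2])/d[2]
E
python3 - <<'E'
from h import *
obj={"slender":(304,162,.06),"thick":(365,252,.032),"tall":(294,226,.108),"wide":(237,246,.076),"sd":(420,184,.012),"ld":(193,184,.012),"beaker":(239,166,.065),"stop":(367,170,.026),"box":(438,243,.03)}
for n in ["top","scene"]:
    p=imaging.get_image(n); W=cloud(p)
    z0=np.nanmedian(W[150:260,180:460,2]); print(n,"bench",z0)
    for k,(u,v,h) in obj.items():
        if n=="top": c=ray(p,u,v,h*.7)
        else:
            c=np.array(C[k])
        if n=="top":
            try: C
            except NameError: C={}
            C[k]=c
        R=.056 if k=='ld' else .045
        m=(np.hypot(W[...,0]-c[0],W[...,1]-c[1])<R)&(W[...,2]-z0>max(h*.75,.004)) if h>.02 else (np.hypot(W[...,0]-c[0],W[...,1]-c[1])<R)&(W[...,2]-z0>.003)
        q=W[m]
        if len(q)<3: print(k,c,len(q)); continue
        lo,hi=q.min(0),q.max(0)
        print(k,"ray",np.round(c[:2],3),"n",len(q),"mean",np.round(q.mean(0),4),"mid",np.round((lo+hi)[:2]/2,4),"ext",np.round(hi-lo,3),"zmax",np.round(hi[2]-z0,3))
        if n=="top": x=p["color"][v-30:v+30,u-30:u+30]
    if n=="top": 
        cv2.imwrite("pics/crop0.png",cv2.resize(p["color"][130:270,170:480],None,fx=2.5,fy=2.5,interpolation=cv2.INTER_CUBIC))
E
```

```text
top bench 0.00027315708326391963
slender ray [ 0.648 -0.003] n 62 mean [ 0.6462 -0.0018  0.059 ] mid [ 0.6465 -0.0011] ext [0.021 0.022 0.018] zmax 0.065
thick ray [ 0.396 -0.172] n 195 mean [ 0.397  -0.1741  0.032 ] mid [ 0.3976 -0.1741] ext [0.041 0.039 0.014] zmax 0.038
tall ray [0.47  0.023] n 88 mean [0.4705 0.0221 0.0959] mid [0.4711 0.0208] ext [0.045 0.046 0.031] zmax 0.112
wide ray [0.415 0.181] n 49 mean [0.4141 0.1839 0.0744] mid [0.4137 0.1846] ext [0.017 0.018 0.018] zmax 0.079
sd ray [ 0.587 -0.332] n 514 mean [ 0.5884 -0.3335  0.0078] mid [ 0.5878 -0.3282] ext [0.086 0.081 0.014] zmax 0.018
ld ray [0.592 0.32 ] n 796 mean [0.59   0.3178 0.0071] mid [0.592  0.3166] ext [0.105 0.102 0.015] zmax 0.018
beaker ray [0.638 0.179] n 113 mean [0.6388 0.1751 0.0607] mid [0.6378 0.1724] ext [0.05  0.05  0.019] zmax 0.068
stop ray [ 0.627 -0.181] n 94 mean [ 0.6272 -0.1825  0.0258] mid [ 0.6265 -0.1833] ext [0.029 0.029 0.01 ] zmax 0.031
box ray [ 0.42  -0.376] n 483 mean [ 0.4189 -0.3764  0.03  ] mid [ 0.4191 -0.3761] ext [0.086 0.078 0.014] zmax 0.036
scene bench 0.0005547067473
[... 348 characters left out ...]
 zmax 0.11
wide ray [0.415 0.181] n 76 mean [0.4193 0.1853 0.0715] mid [0.4176 0.1862] ext [0.02  0.019 0.019] zmax 0.078
sd ray [ 0.587 -0.332] n 725 mean [ 0.5898 -0.3328  0.008 ] mid [ 0.5919 -0.3339] ext [0.077 0.077 0.013] zmax 0.016
ld ray [0.592 0.32 ] n 1209 mean [0.5926 0.3189 0.0073] mid [0.5927 0.3199] ext [0.099 0.101 0.012] zmax 0.015
beaker ray [0.638 0.179] n 235 mean [0.6403 0.1747 0.0601] mid [0.6406 0.1737] ext [0.052 0.05  0.019] zmax 0.068
stop ray [ 0.627 -0.181] n 143 mean [ 0.6315 -0.1812  0.0259] mid [ 0.6305 -0.1813] ext [0.032 0.03  0.011] zmax 0.031
box ray [ 0.42  -0.376] n 480 mean [ 0.4233 -0.3746  0.0302] mid [ 0.4196 -0.3759] ext [0.088 0.078 0.012] zmax 0.035
```

View pics/crop0.png

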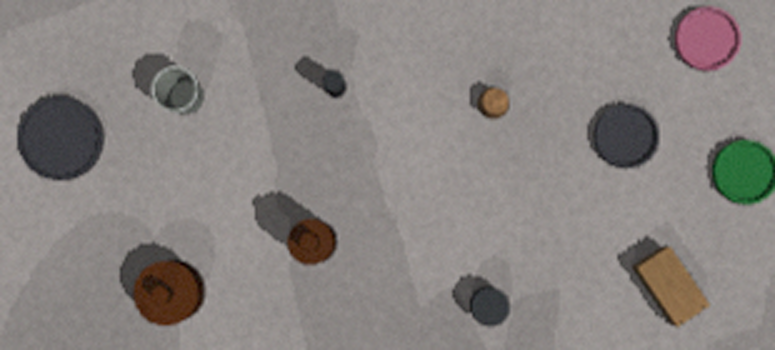

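Close crop confirms the picks: the dark slender and thick cylinders, the two amber covers with knobs, and the dark (not green or pink) small dish.

```bash
cat >> h.py <<'E'
from scipy.spatial.transform import Rotation as Ro
def go(*t):
    s=state(); R=Ro.from_quat(np.roll(s["ee_rot"],-1)).as_matrix()
    d=R.T@(np.array(t)-s["ee_pos"]); print("shift cm",np.round(d*100,2),"pos",np.round(s["ee_pos"],4),"w",round(s["width"],4),"t",s["clock"],"tooly",np.round(R[:,1],3),"tilt",round(np.arccos(-R[2,2]),4)); return d
E
python3 -c "
from h import *
go(.648,-.001,.16)"
```

```text
shift cm [-62.92 -47.01   7.13] pos [0.1503 0.6067 0.2313] w 0.085 t 1.1 tooly [ 0.24   0.971 -0.   ] tilt 0.0
```

```bash
python3 -m inch '[[[-4,-3,0.3],0,100],[[-8,-6,0.7],0,100],[[-12,-9,1],0,100],[[-16,-12,1.5],0,100],[[-20,-15,2],0,100],[[-24,-18,2.5],0,100],[[-28,-21,3],0,100],[[-32,-24,3.5],0,100]]'; python3 -c "
from h import *
go(.648,-.001,.16)"
```

```text
clock: 1.9
ee_pos: [0.4033, 0.2964, 0.1966]
ee_rot: [0.0, 0.121, 0.993, 0.0]
contact_force: [0.3, -0.1, -0.4]
width: 0.0852
shift cm [-30.9  -22.99   3.66] pos [0.4033 0.2964 0.1966] w 0.0852 t 1.9 tooly [0.24  0.971 0.001] tilt 0.0009
```

Tracks very well.

```bash
python3 -m inch '[[[-4,-3,0.5],0,100],[[-8,-6,1],0,100],[[-12,-9,1.5],0,100],[[-16,-12,2],0,100],[[-20,-15,2.5],0,100],[[-24,-18,3],0,100],[[-28,-21,3.3],0,100],[[-30.9,-23,3.7],0,100]]'; python3 - <<'E'
from h import *
go(.648,-.001,.02)
p=imaging.get_image("wrist"); cv2.imwrite("pics/w0.png",p["color"])
print(p["fx"],p["cx"],p["cy"],p["T_tool_cam"]); print(imaging.look_for(p,"slender_core"))
E
```

```text
clock: 2.7
ee_pos: [0.6484, -0.0035, 0.1593]
ee_rot: [0.0, 0.123, 0.992, -0.001]
contact_force: [-0.0, -0.2, 0.4]
width: 0.0856
shift cm [ 0.12  0.25 13.93] pos [ 0.6484 -0.0035  0.1593] w 0.0856 t 2.7 tooly [ 0.243  0.97  -0.001] tilt 0.0016
309.70691628693146 325.47860458933496 197.4498707226605 [[-4.43324598e-04 -9.62759765e-01 -2.70357980e-01  6.84999966e-02]
 [ 9.99999811e-01 -3.11805887e-04 -5.29410494e-04 -8.25161140e-04]
 [ 4.25395913e-04 -2.70358164e-01  9.62759722e-01 -1.41585331e-01]
 [ 0.00000000e+00  0.00000000e+00  0.00000000e+00  1.00000000e+00]]
[{'point': [330.7, 192.5], 'confidence': 0.95}]
```

View pics/w0.png

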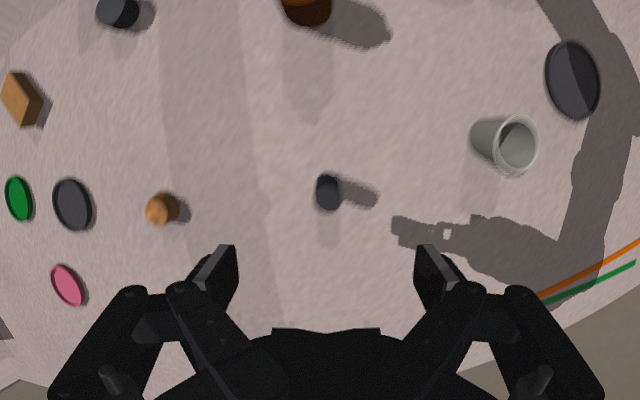

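The wrist view shows the slender core at (328,192), between the finger columns. I'll refine its position with the wrist depth.

```bash
cat >> h.py <<'E'
def wcloud():
    s=state(); R=Ro.from_quat(np.roll(s["ee_rot"],-1)).as_matrix()
    p=imaging.get_image("wrist"); z=p["z_map"]; v,u=np.mgrid[0:z.shape[0],0:z.shape[1]]
    a,b=(u-p["cx"])/p["fx"],(v-p["cy"])/p["fy"]; r=np.hypot(a,b)+1e-9
    k=np.tan(r)/r; P=np.stack([a*k*z,b*k*z,z],-1); T=p["T_tool_cam"]
    P=P@T[:3,:3].T+T[:3,3]; W=P@R.T+s["ee_pos"]; W[(z==0)|(r>1.3)]=np.nan; return p,W
def wfind(x,y,lo,hi,R=.045):
    p,W=wcloud(); z0=np.nanmedian(W[50:150,200:400,2])
    m=(np.hypot(W[...,0]-x,W[...,1]-y)<R)&(W[...,2]>lo)&(W[...,2]<hi); q=W[m]
    a,b=q.min(0),q.max(0); print("bench",round(z0,4),"n",len(q),"mean",q.mean(0).round(4),"mid",((a+b)/2).round(4),"ext",(b-a).round(3),"pix",np.argwhere(m).mean(0).round()[::-1]); return p,W,m
E
python3 - <<'E'
from h import *
wfind(.648,-.001,.05,.08); wfind(.648,-.001,.015,.045)
E
```

```text
bench -0.001 n 689 mean [ 6.467e-01 -6.000e-04  5.850e-02] mid [ 0.6473 -0.0007  0.0555] ext [0.025 0.023 0.011] pix [334. 194.]
bench -0.001 n 170 mean [0.6383 0.0012 0.0308] mid [ 6.409e-01 -4.000e-04  3.000e-02] ext [0.011 0.023 0.03 ] pix [329. 179.]
```

```bash
python3 -m inch '[[[0.2,0.3,4],0,100],[[0.2,0.3,8],0,100],[[0.2,0.3,11],0,100],[[0.2,0.3,13],0,100],[[0.2,0.3,13.9],0,100],[[0.2,0.3,13.9],0,100],[[0.2,0.3,13.9],0,60],[[0.2,0.3,13.9],0,20]]'; python3 -m inch '[[[0,0,0],0,0],[[0,0,0],0,0],[[0,0,0],0,0],[[0,0,0],0,0],[[0,0,0],0,0],[[0,0,0],0,0],[[0,0,0],0,0],[[0,0,0],0,0]]'
```

```text
clock: 3.7
ee_pos: [0.6465, 0.0042, 0.022]
ee_rot: [0.001, 0.121, 0.993, 0.0]
contact_force: [0.3, 0.5, -1.0]
width: 0.0587
clock: 4.5
ee_pos: [0.6461, 0.0037, 0.0214]
ee_rot: [0.001, 0.121, 0.993, 0.0]
contact_force: [-1.3, 0.1, 6.5]
width: 0.0225
```

```bash
python3 - <<'E'
from h import *
go(.589,-.333,.18)
E
```

```text
shift cm [ -2.58 -34.05 -15.87] pos [0.6461 0.0037 0.0214] w 0.0225 t 4.5 tooly [0.241 0.971 0.   ] tilt 0.0013
```

```bash
python3 -m inch '[[[0,0,-1],0,0],[[0,0,-3],0,0],[[0,0,-6],0,0],[[0,0,-9],0,0],[[0,0,-12],0,0],[[0,0,-14],0,0],[[0,0,-14],0,0],[[0,0,-14],0,0]]'; python3 - <<'E'
from h import *
go(.589,-.333,.16)
p,W=wcloud(); cv2.imwrite("pics/w1.png",p["color"])
E
```

```text
clock: 5.3
ee_pos: [0.6454, 0.0038, 0.1606]
ee_rot: [0.0, 0.121, 0.993, 0.0]
contact_force: [-0.0, -0.3, -0.8]
width: 0.0227
shift cm [ -2.62 -34.05   0.06] pos [0.6454 0.0038 0.1606] w 0.0227 t 5.3 tooly [0.24  0.971 0.   ] tilt 0.0003
```

View pics/w1.png

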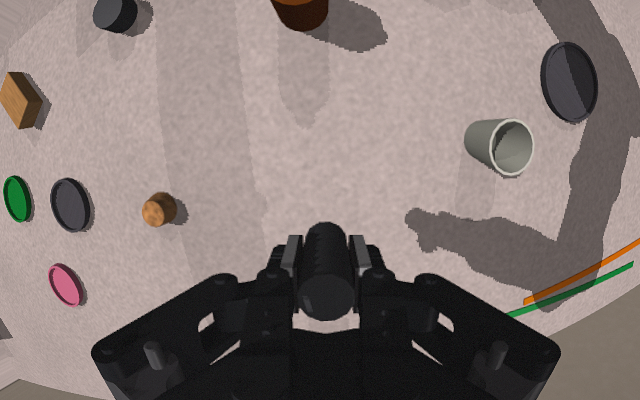

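The slender core is held upright between the pads at (325,270). Next is the small dish.

```bash
python3 -m inch '[[[-0.2,-2,0],0,0],[[-0.5,-6,0],0,0],[[-0.8,-10.5,0],0,0],[[-1.2,-15,0],0,0],[[-1.5,-19.5,0],0,0],[[-1.9,-24,0],0,0],[[-2.2,-28,0],0,0],[[-2.4,-31,0],0,0]]'; python3 -m inch '[[[-0.1,-1.5,0],0,0],[[-0.2,-2.5,0],0,0],[[-0.2,-3,0],0,0],[[-0.2,-3,0],0,0],[[-0.2,-3,0],0,0],[[-0.2,-3,0],0,0],[[-0.2,-3,0],0,0],[[-0.2,-3,0],0,0]]'; python3 - <<'E'
from h import *
go(.589,-.333,.16)
p,W,m=wfind(.589,-.333,.009,.018,.055); cv2.imwrite("pics/w2.png",p["color"])
E
```

```text
clock: 6.15
ee_pos: [0.5923, -0.3061, 0.1585]
ee_rot: [-0.002, 0.122, 0.992, -0.0]
contact_force: [-0.4, 0.4, -0.8]
width: 0.0227
clock: 6.95
ee_pos: [0.5893, -0.3319, 0.1606]
ee_rot: [0.0, 0.121, 0.993, 0.0]
contact_force: [-0.6, 0.5, -1.2]
width: 0.0226
shift cm [ 0.01 -0.11  0.06] pos [ 0.5893 -0.3319  0.1606] w 0.0226 t 6.95 tooly [0.24  0.971 0.   ] tilt 0.0002
bench -0.001 n 888 mean [ 0.5872 -0.3324  0.0107] mid [ 0.588  -0.3331  0.0112] ext [0.074 0.073 0.004] pix [325. 182.]
```

View pics/w2.png

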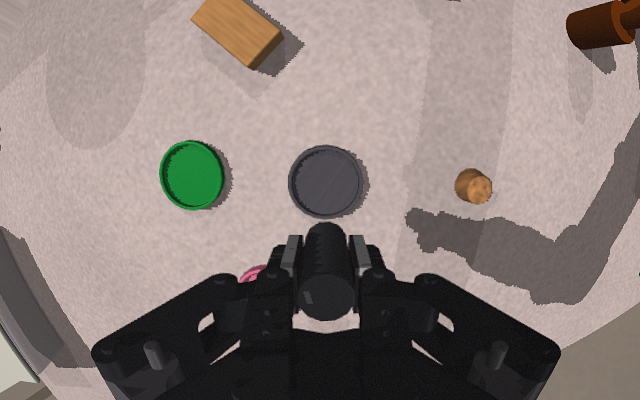

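The dark dish is at (326,182), under the core; green is at (192,175) and pink at (255,273). Lowering now.

```bash
python3 -m inch '[[[0.2,-0.1,3],0,0],[[0.2,-0.1,6],0,0],[[0.2,-0.1,9],0,0],[[0.2,-0.1,11],0,0],[[0.2,-0.1,12],0,0],[[0.2,-0.1,12.7],0,0],[[0.2,-0.1,13],0,0],[[0.2,-0.1,13.1],0,0]]'; python3 -m inch '[[[0,0,0],0,0],[[0,0,0.1],0,0],[[0,0,0.15],0,0],[[0,0,0.2],0,0],[[0,0,0.2],0,0],[[0,0,0.2],0,0],[[0,0,0.2],0,0],[[0,0,0.2],0,0]]'
```

```text
clock: 7.8
ee_pos: [0.5874, -0.3332, 0.0301]
ee_rot: [0.001, 0.121, 0.993, -0.0]
contact_force: [0.3, 1.4, -0.7]
width: 0.0225
clock: 8.6
ee_pos: [0.5869, -0.3329, 0.0275]
ee_rot: [-0.0, 0.121, 0.993, -0.0]
contact_force: [-0.3, 0.5, 0.1]
width: 0.0229
```

```bash
python3 -m inch '[[[0,0,0.05],0,0],[[0,0,0.1],0,0],[[0,0,0.1],0,0],[[0,0,0.15],0,0],[[0,0,0.15],0,0],[[0,0,0.15],0,0],[[0,0,0.15],0,0],[[0,0,0.15],0,0]]'
```

```text
clock: 9.4
ee_pos: [0.587, -0.333, 0.0274]
ee_rot: [0.0, 0.121, 0.993, -0.0]
contact_force: [-3.4, 2.4, 10.0]
width: 0.0227
```

Contact (10 N upward). Opening now, then lifting.

```bash
python3 -m inch '[[[0,0,-0.1],0,0],[[0,0,-0.1],0,15],[[0,0,-0.1],0,30],[[0,0,-0.1],0,45],[[0,0,-0.1],0,60],[[0,0,-0.1],0,60],[[0,0,-0.1],0,60],[[0,0,-0.1],0,60]]'; python3 -m inch '[[[0,0,-1],0,60],[[0,0,-3],0,60],[[0,0,-6],0,60],[[0,0,-9],0,80],[[0,0,-12],0,100],[[0,0,-14],0,100],[[0,0,-14],0,100],[[0,0,-14],0,100]]'; python3 - <<'E'
from h import *
go(.398,-.1735,.16)
p,W,m=wfind(.588,-.333,.05,.08); cv2.imwrite("pics/w3.png",p["color"])
E
```

```text
clock: 10.2
ee_pos: [0.5869, -0.333, 0.0269]
ee_rot: [-0.0, 0.121, 0.993, 0.0]
contact_force: [-0.4, -0.1, -1.0]
width: 0.0513
clock: 11.0
ee_pos: [0.5869, -0.333, 0.1676]
ee_rot: [0.0, 0.121, 0.993, -0.0]
contact_force: [-1.0, 1.1, -0.6]
width: 0.0855
shift cm [22.17 10.93  0.73] pos [ 0.5869 -0.333   0.1676] w 0.0855 t 11.0 tooly [ 0.24   0.971 -0.   ] tilt 0.001
bench -0.001 n 710 mean [ 0.588  -0.3342  0.0638] mid [ 0.5893 -0.3345  0.059 ] ext [0.024 0.024 0.017] pix [325. 198.]
```

View pics/w3.png

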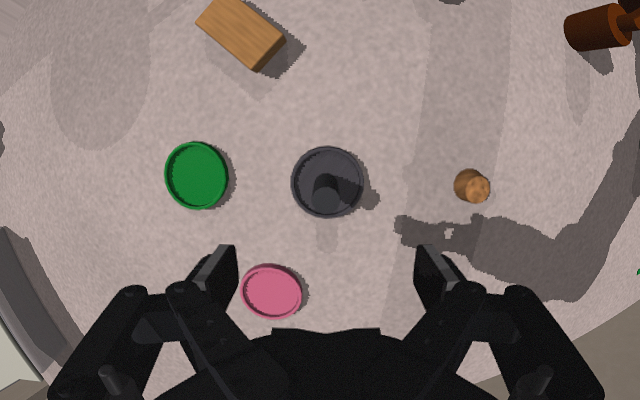

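The slender core stands upright in the dish at (325,190), within about 2 mm of centre. Next is the thick core.

```bash
python3 -m inch '[[[2,1,0],0,100],[[6,3,0],0,100],[[10,5,0],0,100],[[14,7,0.5],0,100],[[18,9,0.7],0,100],[[21,10.4,0.7],0,100],[[22.2,10.9,0.7],0,100],[[22.2,10.9,0.7],0,100]]'; python3 - <<'E'
from h import *
go(.398,-.1735,.16)
p,W,m=wfind(.398,-.1735,.024,.045); cv2.imwrite("pics/w4.png",p["color"]); wfind(.398,-.1735,.01,.022)
E
```

```text
clock: 11.85
ee_pos: [0.3962, -0.1729, 0.1596]
ee_rot: [-0.001, 0.121, 0.993, 0.0]
contact_force: [0.9, -1.3, -0.7]
width: 0.0854
shift cm [-0.19 -0.02 -0.04] pos [ 0.3962 -0.1729  0.1596] w 0.0854 t 11.85 tooly [0.24  0.971 0.   ] tilt 0.0018
bench -0.001 n 1785 mean [ 0.3957 -0.1734  0.0309] mid [ 0.3966 -0.1736  0.0288] ext [0.044 0.044 0.01 ] pix [326. 189.]
bench -0.001 n 77 mean [ 0.3786 -0.1691  0.0165] mid [ 0.3836 -0.1717  0.0161] ext [0.018 0.039 0.012] pix [327. 165.]
```

View pics/w4.png

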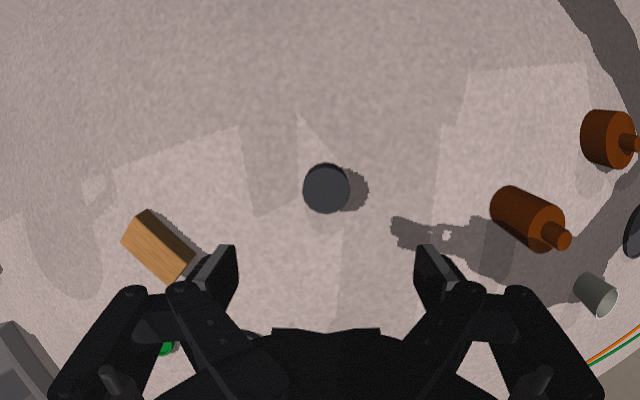

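The thick core is centred between the fingers at (326,188). Descending.

```bash
python3 -m inch '[[[-0.1,0,4],0,100],[[-0.1,0,8],0,100],[[-0.1,0,11.5],0,100],[[-0.1,0,14],0,100],[[-0.1,0,15],0,100],[[-0.1,0,15.2],0,100],[[-0.1,0,15.2],0,100],[[-0.1,0,15.2],0,100]]'; python3 -m inch '[[[0,0,0],0,70],[[0,0,0],0,50],[[0,0,0],0,0],[[0,0,0],0,0],[[0,0,0],0,0],[[0,0,0],0,0],[[0,0,0],0,0],[[0,0,0],0,0]]'
```

```text
clock: 12.75
ee_pos: [0.3995, -0.1745, 0.0089]
ee_rot: [0.001, 0.121, 0.993, -0.0]
contact_force: [-0.8, -0.0, 0.7]
width: 0.0853
clock: 13.55
ee_pos: [0.3989, -0.1741, 0.0088]
ee_rot: [0.001, 0.121, 0.993, -0.0]
contact_force: [-1.5, 1.5, 12.5]
width: 0.0424
```

```bash
python3 -m inch '[[[0,0,-1],0,0],[[0,0,-3],0,0],[[0,0,-6],0,0],[[0,0,-9],0,0],[[0,0,-12],0,0],[[0,0,-15],0,0],[[0,0,-16],0,0],[[0,0,-16],0,0]]'; python3 - <<'E'
from h import *
go(.592,.319,.18)
p,W=wcloud(); cv2.imwrite("pics/w5.png",p["color"])
E
```

```text
clock: 14.35
ee_pos: [0.3991, -0.1743, 0.1692]
ee_rot: [0.001, 0.121, 0.993, -0.0]
contact_force: [0.0, -0.7, -1.6]
width: 0.0421
shift cm [-6.86 52.52 -1.08] pos [ 0.3991 -0.1743  0.1692] w 0.0421 t 14.35 tooly [ 0.241  0.971 -0.001] tilt 0.003
```

View pics/w5.png

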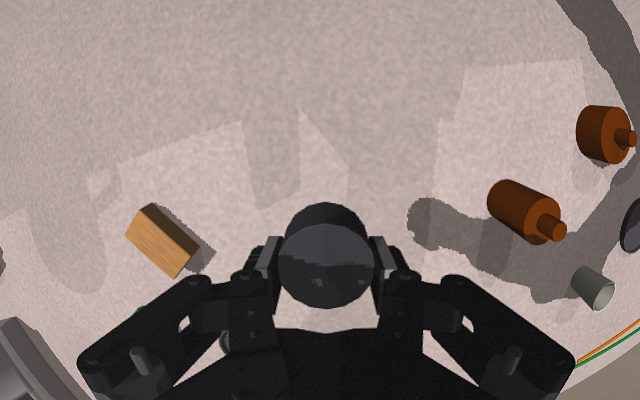

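The thick core is held at (325,255). Moving to the large dish, about 50 mm above the tall cover.

```bash
python3 -m inch '[[[-0.3,2,-0.5],0,0],[[-0.8,6,-1],0,0],[[-1.3,10.5,-1],0,0],[[-1.9,15,-1],0,0],[[-2.5,19.5,-1],0,0],[[-3.1,24,-1],0,0],[[-3.7,28.5,-1],0,0],[[-4.3,33,-1],0,0]]'; python3 -m inch '[[[-0.6,4.5,0],0,0],[[-1.2,9,0],0,0],[[-1.8,13.5,0],0,0],[[-2.3,17,0],0,0],[[-2.6,19,0],0,0],[[-2.6,19.5,0],0,0],[[-2.6,19.5,0],0,0],[[-2.6,19.5,0],0,0]]'; python3 - <<'E'
from h import *
go(.592,.319,.16)
p,W,m=wfind(.592,.319,.009,.018,.065); cv2.imwrite("pics/w6.png",p["color"])
E
```

```text
clock: 15.2
ee_pos: [0.5191, 0.1375, 0.1757]
ee_rot: [-0.002, 0.121, 0.993, -0.001]
contact_force: [0.8, -0.3, -1.6]
width: 0.0421
clock: 16.0
ee_pos: [0.5914, 0.3172, 0.1767]
ee_rot: [-0.001, 0.122, 0.993, -0.001]
contact_force: [0.1, -0.2, -1.6]
width: 0.0423
shift cm [-0.02  0.19  1.67] pos [0.5914 0.3172 0.1767] w 0.0423 t 16.0 tooly [ 0.242  0.97  -0.003] tilt 0.0028
bench -0.001 n 867 mean [0.5774 0.3229 0.0108] mid [0.5877 0.3186 0.011 ] ext [0.092 0.097 0.004] pix [329. 166.]
```

View pics/w6.png

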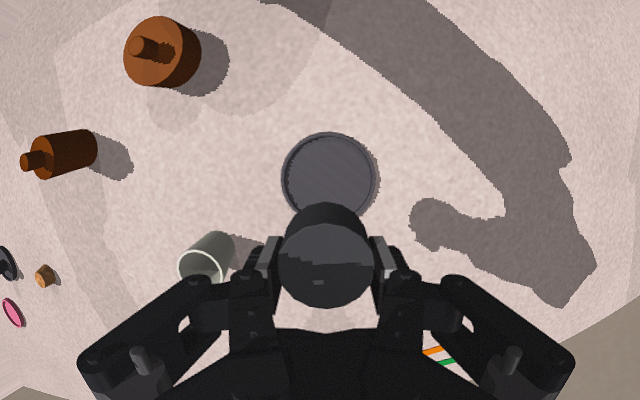

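```bash
python3 -m inch '[[[-0.1,0.1,4],0,0],[[-0.1,0.1,8],0,0],[[-0.1,0.1,11.5],0,0],[[-0.1,0.1,14],0,0],[[-0.1,0.1,15],0,0],[[-0.1,0.1,15.5],0,0],[[-0.1,0.1,15.7],0,0],[[-0.1,0.1,15.7],0,0]]'; python3 -m inch '[[[0,0,0],0,0],[[0,0,0.05],0,0],[[0,0,0.1],0,0],[[0,0,0.15],0,0],[[0,0,0.2],0,0],[[0,0,0.2],0,0],[[0,0,0.2],0,0],[[0,0,0.2],0,0]]'
```

```text
clock: 16.85
ee_pos: [0.5938, 0.3199, 0.0222]
ee_rot: [0.001, 0.121, 0.993, 0.001]
contact_force: [0.3, -0.1, -1.6]
width: 0.0423
clock: 17.65
ee_pos: [0.593, 0.3197, 0.0189]
ee_rot: [-0.0, 0.121, 0.993, -0.0]
contact_force: [1.1, -0.5, -2.0]
width: 0.0423
```

```bash
python3 -m inch '[[[0,0,0.1],0,0],[[0,0,0.2],0,0],[[0,0,0.3],0,0],[[0,0,0.35],0,0],[[0,0,0.4],0,0],[[0,0,0.4],0,0],[[0,0,0.4],0,0],[[0,0,0.4],0,0]]'
```

```text
clock: 18.45
ee_pos: [0.5929, 0.3197, 0.015]
ee_rot: [-0.0, 0.121, 0.993, -0.0]
contact_force: [-0.9, -1.6, 1.0]
width: 0.0419
```

```bash
python3 -m inch '[[[0,0,0.05],0,0],[[0,0,0.05],0,0],[[0,0,0.1],0,0],[[0,0,0.1],0,0],[[0,0,0.1],0,0],[[0,0,0.1],0,0],[[0,0,0.1],0,0],[[0,0,0.1],0,0]]'
```

```text
clock: 19.25
ee_pos: [0.593, 0.3197, 0.015]
ee_rot: [0.0, 0.121, 0.993, 0.0]
contact_force: [-2.7, -1.8, 8.2]
width: 0.0419
```

Contact. Releasing.

```bash
python3 -m inch '[[[0,0,-0.1],0,10],[[0,0,-0.1],0,50],[[0,0,-0.1],0,70],[[0,0,-0.1],0,80],[[0,0,-0.1],0,90],[[0,0,-0.1],0,90],[[0,0,-0.1],0,90],[[0,0,-0.1],0,90]]'; python3 -m inch '[[[0,0,-1],0,90],[[0,0,-3],0,90],[[0,0,-6],0,100],[[0,0,-10],0,100],[[0,0,-14],0,100],[[0,0,-17],0,100],[[0,0,-17],0,100],[[0,0,-17],0,100]]'; python3 - <<'E'
from h import *
go(.416,.185,.19)
p,W,m=wfind(.592,.319,.025,.055,.065); cv2.imwrite("pics/w7.png",p["color"])
wfind(.592,.319,.009,.016,.065)
wfind(.416,.185,.06,.09,.065)
E
```

```text
clock: 20.05
ee_pos: [0.593, 0.3197, 0.0149]
ee_rot: [-0.0, 0.121, 0.993, -0.0]
contact_force: [-0.4, -0.3, -0.1]
width: 0.077
clock: 20.85
ee_pos: [0.5932, 0.3199, 0.1863]
ee_rot: [0.001, 0.121, 0.993, 0.001]
contact_force: [-0.2, -0.5, -0.7]
width: 0.0854
shift cm [ 13.96 -17.35  -0.42] pos [0.5932 0.3199 0.1863] w 0.0854 t 20.85 tooly [0.24  0.971 0.001] tilt 0.0021
bench -0.001 n 1589 mean [0.5896 0.3196 0.0367] mid [0.5906 0.3196 0.0322] ext [0.043 0.043 0.014] pix [325. 180.]
bench -0.0009 n 1045 mean [0.588  0.3182 0.0108] mid [0.5904 0.3183 0.0124] ext [0.097 0.097 0.007] pix [324. 174.]
bench -0.001 n 415 mean [0.4162 0.189  0.0721] mid [0.4147 0.1873 0.0684] ext [0.02  0.02  0.017] pix [142.  47.]
```

View pics/w7.png

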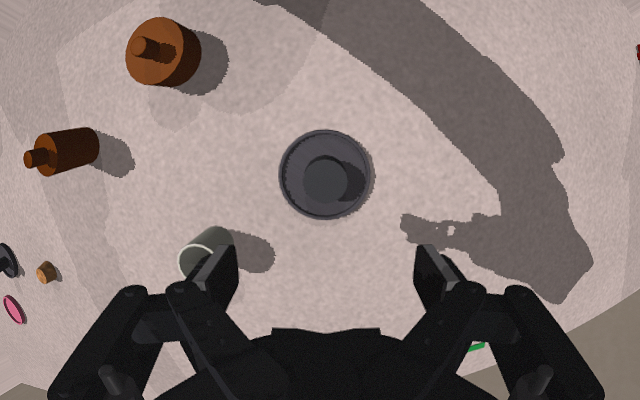

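The thick core is centred in the large dish at (325,180), off by about 1 mm. Next is the wide cover.

```bash
python3 -m inch '[[[1.5,-2,0],0,100],[[4,-5,0],0,100],[[6.5,-8,0],0,100],[[9,-11,0],0,100],[[11.5,-14,0],0,100],[[13.5,-16.5,0],0,100],[[14,-17.3,0],0,100],[[14,-17.3,0],0,100]]'; python3 - <<'E'
from h import *
go(.416,.186,.17)
p,W,m=wfind(.416,.186,.06,.09); cv2.imwrite("pics/w8.png",p["color"]); wfind(.416,.186,.04,.055)
E
```

```text
clock: 21.8
ee_pos: [0.4147, 0.1845, 0.1847]
ee_rot: [-0.0, 0.122, 0.993, -0.001]
contact_force: [1.6, 0.9, 0.4]
width: 0.0858
shift cm [-0.09  0.18  1.47] pos [0.4147 0.1845 0.1847] w 0.0858 t 21.8 tooly [ 0.241  0.97  -0.001] tilt 0.0013
bench -0.001 n 472 mean [0.4126 0.1867 0.0735] mid [0.4133 0.1863 0.0687] ext [0.02  0.02  0.017] pix [329. 192.]
bench -0.001 n 3981 mean [0.4121 0.1866 0.0469] mid [0.4139 0.186  0.0474] ext [0.072 0.071 0.015] pix [327. 183.]
```

View pics/w8.png

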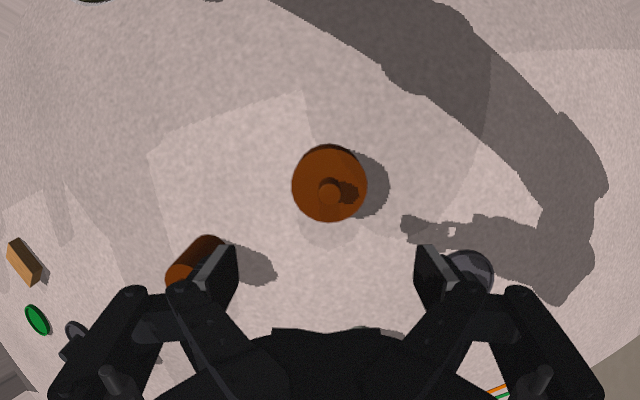

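The wide cover's knob is at (329,192), between the fingers.

```bash
python3 -m inch '[[[0.1,0.1,3],0,70],[[0.1,0.1,6],0,60],[[0.1,0.1,9],0,60],[[0.1,0.1,11],0,60],[[0.1,0.1,12.3],0,60],[[0.1,0.1,12.8],0,60],[[0.1,0.1,12.8],0,60],[[0.1,0.1,12.8],0,60]]'; python3 - <<'E'
from h import *
go(.414,.186,.053)
E
```

```text
clock: 22.7
ee_pos: [0.4154, 0.1873, 0.0572]
ee_rot: [0.0, 0.121, 0.993, 0.0]
contact_force: [0.1, 0.2, -0.4]
width: 0.0508
shift cm [ 0.11 -0.16  0.42] pos [0.4154 0.1873 0.0572] w 0.0508 t 22.7 tooly [0.24  0.971 0.001] tilt 0.0006
```

```bash
python3 -m inch '[[[0.1,-0.1,0.1],0,60],[[0.1,-0.1,0.2],0,50],[[0.1,-0.1,0.2],0,40],[[0.1,-0.1,0.2],0,30],[[0.1,-0.1,0.2],0,10],[[0.1,-0.1,0.2],0,0],[[0.1,-0.1,0.2],0,0],[[0.1,-0.1,0.2],0,0]]';  python3 -m inch '[[[0,0,0],0,0],[[0,0,0],0,0],[[0,0,0],0,0],[[0,0,0],0,0],[[0,0,-0.2],0,0],[[0,0,-0.5],0,0],[[0,0,-1],0,0],[[0,0,-1],0,0]]'
```

```text
clock: 23.5
ee_pos: [0.4138, 0.1861, 0.0551]
ee_rot: [0.0, 0.121, 0.993, 0.0]
contact_force: [-0.2, 1.8, 3.2]
width: 0.0181
clock: 24.3
ee_pos: [0.4138, 0.1859, 0.0655]
ee_rot: [0.0, 0.121, 0.993, 0.0]
contact_force: [0.4, -0.2, -1.3]
width: 0.0179
```

```bash
python3 -m inch '[[[0,0,-1],0,0],[[0,0,-3],0,0],[[0,0,-6],0,0],[[0,0,-9],0,0],[[0,0,-11],0,0],[[0,0,-12],0,0],[[0,0,-12],0,0],[[0,0,-12],0,0]]'; python3 - <<'E'
from h import *
go(.5904,.3188,.185)
p,W=wcloud(); cv2.imwrite("pics/w9.png",p["color"])
E
```

```text
clock: 25.1
ee_pos: [0.4132, 0.1857, 0.1844]
ee_rot: [-0.0, 0.121, 0.993, -0.0]
contact_force: [-1.0, -0.5, -1.2]
width: 0.0181
shift cm [-14.    17.19  -0.08] pos [0.4132 0.1857 0.1844] w 0.0181 t 25.1 tooly [ 0.241  0.971 -0.001] tilt 0.0009
```

View pics/w9.png

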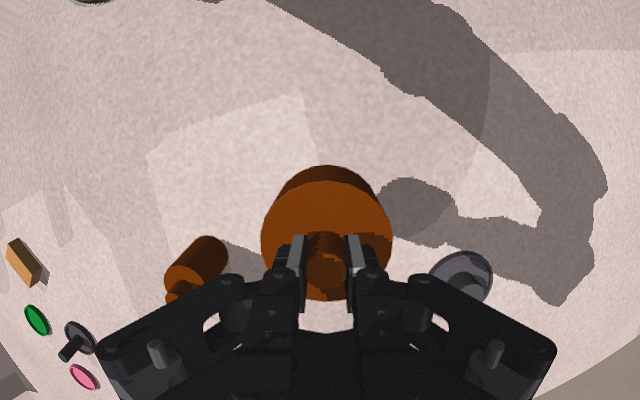

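The wide cover is held by its knob at (325,270). I'll carry it over and measure its tilt and offset from the wrist depth.

```bash
python3 -m inch '[[[-1.2,1.5,0],0,0],[[-3.5,4.3,0],0,0],[[-6,7.4,0],0,0],[[-8.5,10.4,0],0,0],[[-11,13.5,0],0,0],[[-13,16,0],0,0],[[-14,17.2,0],0,0],[[-14,17.2,0],0,0]]'; python3 -m inch '[[[0,0,0],0,0],[[0,0,0],0,0],[[0,0,0],0,0],[[0,0,0],0,0],[[0,0,0],0,0],[[0,0,0],0,0],[[0,0,0],0,0],[[0,0,0],0,0]]'; cat >> h.py <<'E'
def heldtop(drop,R,r0=.012):
    s=state(); e=s["ee_pos"]; p,W=wcloud(); zt=e[2]-drop
    d=np.hypot(W[...,0]-e[0],W[...,1]-e[1])
    q=W[(abs(W[...,2]-zt)<.012)&(d<R+.012)]
    A=np.c_[q[:,:2]-e[:2],np.ones(len(q))]; k=np.ones(len(q),bool)
    for _ in range(6):
        c=np.linalg.lstsq(A[k],q[k,2],rcond=None)[0]; k=abs(q[:,2]-A@c)<.003
    lo,hi=q[k].min(0),q[k].max(0)
    print("n",k.sum(),"slope",c[:2].round(3),"z",round(c[2],4),"minmax x",lo[0].round(4),hi[0].round(4),"y",lo[1].round(4),hi[1].round(4)); return p
E
python3 - <<'E'
from h import *
go(.5904,.3188,.185)
p=heldtop(.007,.036)
wfind(.5904,.3188,.009,.016,.065)
cv2.imwrite("pics/w10.png",p["color"])
E
```

```text
clock: 25.95
ee_pos: [0.5913, 0.3204, 0.182]
ee_rot: [-0.001, 0.121, 0.993, -0.001]
contact_force: [0.6, -0.4, -1.3]
width: 0.0178
clock: 26.75
ee_pos: [0.5908, 0.3192, 0.185]
ee_rot: [0.0, 0.121, 0.993, 0.0]
contact_force: [-0.1, 0.5, -1.0]
width: 0.0176
shift cm [ 0.03 -0.05 -0.  ] pos [0.5908 0.3192 0.185 ] w 0.0176 t 26.75 tooly [0.24  0.971 0.   ] tilt 0.0001
n 7368 slope [0.003 0.01 ] z 0.1769 minmax x 0.5551 0.6266 y 0.2826 0.3542
bench -0.0009 n 626 mean [0.5642 0.3245 0.0109] mid [0.5753 0.3188 0.0124] ext [0.067 0.097 0.007] pix [325. 153.]
```

View pics/w10.png

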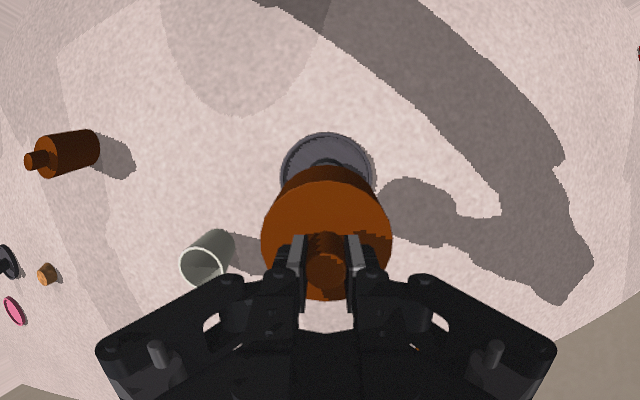

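Cover level, centre (0.591,0.318) matches the dish.

```bash
python3 -m inch '[[[0,0,2.5],0,0],[[0,0,5],0,0],[[0,0,7],0,0],[[0,0,9],0,0],[[0,0,10.5],0,0],[[0,0,11.5],0,0],[[0,0,12],0,0],[[0,0,12],0,0]]'; python3 -m inch '[[[0,0,0.1],0,0],[[0,0,0.2],0,0],[[0,0,0.25],0,0],[[0,0,0.3],0,0],[[0,0,0.3],0,0],[[0,0,0.35],0,0],[[0,0,0.35],0,0],[[0,0,0.35],0,0]]'
```

```text
clock: 27.65
ee_pos: [0.5908, 0.3192, 0.0646]
ee_rot: [-0.0, 0.121, 0.993, -0.0]
contact_force: [1.1, -0.0, -1.3]
width: 0.0178
clock: 28.45
ee_pos: [0.5908, 0.3192, 0.0614]
ee_rot: [-0.0, 0.121, 0.993, -0.0]
contact_force: [0.1, 0.1, -2.0]
width: 0.018
```

```bash
python3 -m inch '[[[0,0,0.05],0,0],[[0,0,0.05],0,0],[[0,0,0.1],0,0],[[0,0,0.1],0,0],[[0,0,0.1],0,0],[[0,0,0.1],0,0],[[0,0,0.1],0,0],[[0,0,0.1],0,0]]'
```

```text
clock: 29.25
ee_pos: [0.591, 0.3195, 0.0611]
ee_rot: [0.0, 0.121, 0.993, 0.0]
contact_force: [-0.9, -0.1, 6.2]
width: 0.0179
```

Seated on the floor (6 N). Releasing.

```bash
python3 -m inch '[[[0,0,-0.05],0,0],[[0,0,-0.05],0,10],[[0,0,-0.1],0,25],[[0,0,-0.1],0,40],[[0,0,-0.1],0,50],[[0,0,-0.1],0,60],[[0,0,-0.1],0,60],[[0,0,-0.1],0,60]]'; python3 -m inch '[[[0,0,-1],0,60],[[0,0,-3],0,60],[[0,0,-6],0,80],[[0,0,-9],0,100],[[0,0,-12],0,100],[[0,0,-14],0,100],[[0,0,-14],0,100],[[0,0,-14],0,100]]'; python3 - <<'E'
from h import *
go(.472,.023,.21)
p,W,m=wfind(.5904,.3188,.045,.07,.06); cv2.imwrite("pics/w11.png",p["color"])
wfind(.5904,.3188,.009,.016,.065)
E
```

```text
clock: 30.05
ee_pos: [0.5908, 0.3192, 0.0613]
ee_rot: [-0.0, 0.121, 0.993, -0.0]
contact_force: [-0.4, -0.1, 0.1]
width: 0.0514
clock: 30.85
ee_pos: [0.5908, 0.3192, 0.202]
ee_rot: [0.0, 0.121, 0.993, 0.0]
contact_force: [-0.9, -0.9, -1.2]
width: 0.0854
shift cm [  4.41 -31.61  -0.82] pos [0.5908 0.3192 0.202 ] w 0.0854 t 30.85 tooly [0.24  0.971 0.001] tilt 0.0009
bench -0.0009 n 3750 mean [0.5892 0.3195 0.0531] mid [0.5912 0.3189 0.0574] ext [0.072 0.071 0.025] pix [326. 182.]
bench -0.0009 n 709 mean [0.5734 0.3208 0.0108] mid [0.5873 0.3183 0.0123] ext [0.092 0.097 0.006] pix [324. 160.]
```

View pics/w11.png

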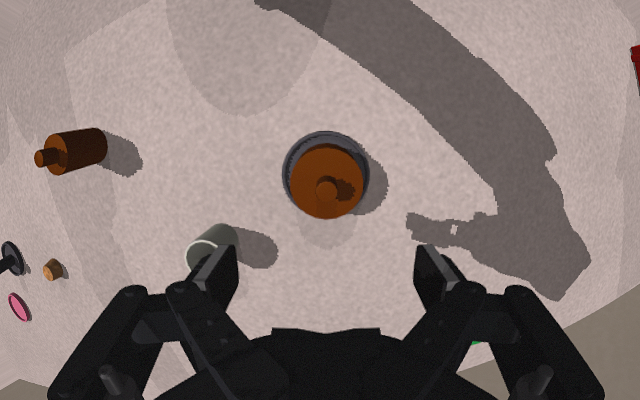

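The wide cover sits flat and centred in the large dish at (326,182). Next is the tall cover.

```bash
python3 -m inch '[[[0.4,-3,0],0,100],[[1,-7.5,0],0,100],[[1.7,-12,0],0,100],[[2.3,-16.5,0],0,100],[[2.9,-21,0],0,100],[[3.5,-25.5,0],0,100],[[4.1,-29.5,0],0,100],[[4.4,-31.6,0],0,100]]'; python3 -m inch '[[[0,0,0],0,100],[[0,0,0],0,60],[[0,0,0],0,60],[[0,0,0],0,60],[[0,0,0],0,60],[[0,0,0],0,60],[[0,0,0],0,60],[[0,0,0],0,60]]'; python3 - <<'E'
from h import *
go(.472,.023,.09)
p,W,m=wfind(.472,.023,.09,.12); cv2.imwrite("pics/w12.png",p["color"]); wfind(.472,.023,.07,.086)
E
```

```text
clock: 31.75
ee_pos: [0.4698, 0.0194, 0.2005]
ee_rot: [-0.001, 0.123, 0.992, -0.001]
contact_force: [1.0, -0.4, -1.1]
width: 0.085
clock: 32.55
ee_pos: [0.4722, 0.0232, 0.2014]
ee_rot: [0.0, 0.121, 0.993, -0.0]
contact_force: [-0.6, -0.6, -0.4]
width: 0.0513
shift cm [ 1.000e-02 -3.000e-02  1.114e+01] pos [0.4722 0.0232 0.2014] w 0.0513 t 32.55 tooly [ 0.24   0.971 -0.   ] tilt 0.0
bench -0.001 n 536 mean [0.4685 0.0237 0.1053] mid [0.4697 0.0238 0.0996] ext [0.019 0.02  0.019] pix [326. 195.]
bench -0.001 n 1887 mean [0.4674 0.0238 0.0788] mid [0.4701 0.023  0.0779] ext [0.05  0.049 0.016] pix [326. 186.]
```

View pics/w12.png

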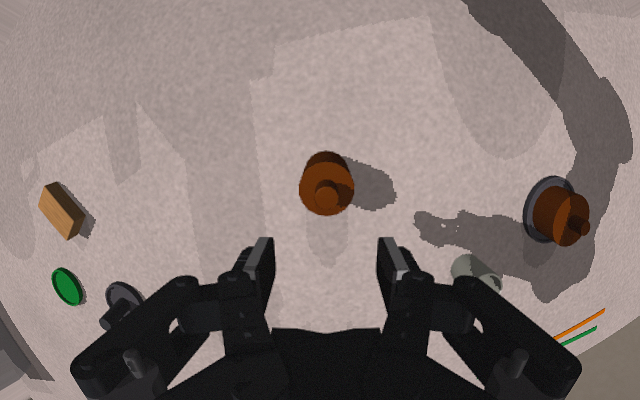

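The tall cover's knob is at (326,195), centred between the fingers.

```bash
python3 -m inch '[[[0.2,0,3],0,60],[[0.2,0,6],0,60],[[0.2,0,8.5],0,60],[[0.2,0,10],0,60],[[0.2,0,11],0,60],[[0.2,0,11.4],0,60],[[0.2,0,11.4],0,60],[[0.2,0,11.4],0,60]]'; python3 -m inch '[[[0,0,0],0,50],[[0,0,0],0,40],[[0,0,0],0,30],[[0,0,0],0,20],[[0,0,0],0,10],[[0,0,0],0,0],[[0,0,0],0,0],[[0,0,0],0,0]]'; python3 -m inch '[[[0,0,0],0,0],[[0,0,0],0,0],[[0,0,0],0,0],[[0,0,0],0,0],[[0,0,-0.2],0,0],[[0,0,-0.5],0,0],[[0,0,-1],0,0],[[0,0,-1],0,0]]'
```

```text
clock: 33.45
ee_pos: [0.4707, 0.0236, 0.0881]
ee_rot: [0.001, 0.121, 0.993, 0.0]
contact_force: [0.1, -0.0, -0.1]
width: 0.051
clock: 34.25
ee_pos: [0.4706, 0.0237, 0.0879]
ee_rot: [0.0, 0.121, 0.993, 0.0]
contact_force: [0.4, 1.4, 6.2]
width: 0.018
clock: 35.05
ee_pos: [0.4705, 0.0235, 0.098]
ee_rot: [0.0, 0.121, 0.993, 0.0]
contact_force: [-0.5, -0.1, -0.2]
width: 0.0177
```

```bash
python3 -m inch '[[[0,0,-1],0,0],[[0,0,-3],0,0],[[0,0,-6],0,0],[[0,0,-9],0,0],[[0,0,-11.5],0,0],[[0,0,-13],0,0],[[0,0,-13],0,0],[[0,0,-13],0,0]]'; python3 - <<'E'
from h import *
go(.5885,-.3335,.228)
heldtop(.008,.025)
E
```

```text
clock: 35.85
ee_pos: [0.47, 0.0235, 0.2274]
ee_rot: [0.0, 0.121, 0.993, -0.0]
contact_force: [-0.6, 0.2, -1.2]
width: 0.0178
shift cm [-20.09 -31.8   -0.05] pos [0.47   0.0235 0.2274] w 0.0178 t 35.85 tooly [ 0.24   0.971 -0.   ] tilt 0.0002
n 2643 slope [ 0.018 -0.002] z 0.2187 minmax x 0.4446 0.4938 y -0.0006 0.0472
```

```bash
python3 -m inch '[[[-1,-1.6,0],0,0],[[-3,-4.8,0],0,0],[[-5.5,-8.7,0],0,0],[[-8,-12.7,0],0,0],[[-10.5,-16.6,0],0,0],[[-13,-20.6,0],0,0],[[-15.5,-24.5,0],0,0],[[-18,-28.5,0],0,0]]'; python3 -m inch '[[[-1.2,-1.8,0],0,0],[[-2,-3,0],0,0],[[-2.1,-3.3,0],0,0],[[-2.1,-3.3,0],0,0],[[-2.1,-3.3,0],0,0],[[-2.1,-3.3,0],0,0],[[-2.1,-3.3,0],0,0],[[-2.1,-3.3,0],0,0]]'; python3 - <<'E'
from h import *
go(.589,-.3335,.0945)
p=heldtop(.008,.025)
cv2.imwrite("pics/w13.png",p["color"])
wfind(.5885,-.3335,.009,.016,.055)
E
```

```text
clock: 36.7
ee_pos: [0.5762, -0.2977, 0.2256]
ee_rot: [-0.001, 0.121, 0.993, 0.001]
contact_force: [1.5, 0.0, -0.6]
width: 0.018
clock: 37.5
ee_pos: [0.5889, -0.3329, 0.2278]
ee_rot: [0.0, 0.121, 0.993, -0.0]
contact_force: [-1.3, -0.0, -1.2]
width: 0.0178
shift cm [-0.02 -0.06 13.33] pos [ 0.5889 -0.3329  0.2278] w 0.0178 t 37.5 tooly [ 0.24   0.971 -0.   ] tilt 0.0004
n 2647 slope [ 0.019 -0.003] z 0.2189 minmax x 0.5635 0.6127 y -0.3569 -0.3092
bench -0.0009 n 430 mean [ 0.5732 -0.3296  0.0108] mid [ 0.5819 -0.3332  0.0124] ext [0.062 0.074 0.007] pix [326. 158.]
```

View pics/w13.png

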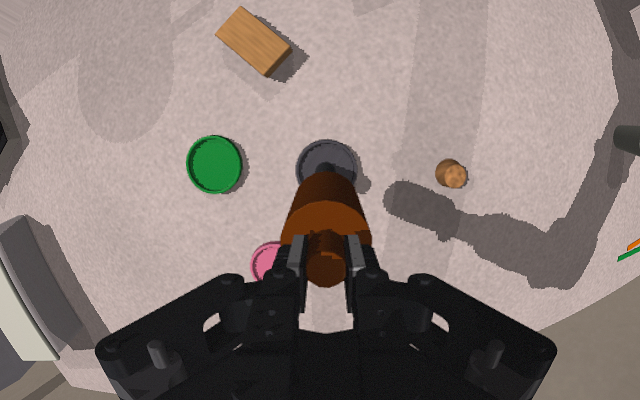

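The tall cover hangs level over the dark dish, which is at (327,165). Cover and dish centres agree within 1 mm.

```bash
python3 -m inch '[[[0,0,2.5],0,0],[[0,0,5],0,0],[[0,0,7.5],0,0],[[0,0,9.5],0,0],[[0,0,11.3],0,0],[[0,0,12.4],0,0],[[0,0,12.9],0,0],[[0,0,12.9],0,0]]'; python3 -m inch '[[[0,0,0.1],0,0],[[0,0,0.2],0,0],[[0,0,0.3],0,0],[[0,0,0.35],0,0],[[0,0,0.4],0,0],[[0,0,0.4],0,0],[[0,0,0.4],0,0],[[0,0,0.4],0,0]]'
```

```text
clock: 38.4
ee_pos: [0.5888, -0.3334, 0.0982]
ee_rot: [-0.0, 0.121, 0.993, 0.0]
contact_force: [-0.3, -0.3, -0.3]
width: 0.0182
clock: 39.2
ee_pos: [0.5889, -0.3334, 0.0945]
ee_rot: [0.0, 0.121, 0.993, -0.0]
contact_force: [-0.5, -1.1, -1.4]
width: 0.0179
```

```bash
python3 -m inch '[[[0,0,0.05],0,0],[[0,0,0.1],0,0],[[0,0,0.1],0,0],[[0,0,0.15],0,0],[[0,0,0.15],0,0],[[0,0,0.15],0,0],[[0,0,0.15],0,0],[[0,0,0.15],0,0]]'
```

```text
clock: 40.0
ee_pos: [0.5892, -0.3335, 0.094]
ee_rot: [0.001, 0.121, 0.993, -0.0]
contact_force: [-1.5, 0.9, 6.2]
width: 0.0179
```

Seated (6 N, at the expected height). Releasing.

```bash
python3 -m inch '[[[0,0,-0.05],0,0],[[0,0,-0.05],0,10],[[0,0,-0.1],0,25],[[0,0,-0.1],0,40],[[0,0,-0.1],0,50],[[0,0,-0.1],0,60],[[0,0,-0.1],0,60],[[0,0,-0.1],0,60]]'; python3 -m inch '[[[0,0,-1],0,60],[[0,0,-3],0,60],[[0,0,-6],0,80],[[0,0,-9],0,100],[[0,0,-12],0,100],[[0,0,-14],0,100],[[0,0,-14],0,100],[[0,0,-14],0,100]]'; python3 - <<'E'
from h import *
go(.5,0,.23)
p,W,m=wfind(.5885,-.3335,.08,.1,.05); cv2.imwrite("pics/w14.png",p["color"])
q=W[(np.hypot(W[...,0]-.5885,W[...,1]+.3335)<.023)&(abs(W[...,2]-.086)<.008)]; print("top z",np.median(q[:,2]))
wfind(.5885,-.3335,.009,.016,.055)
p=imaging.get_image("top");cv2.imwrite("pics/top1.png",p["color"])
p=imaging.get_image("scene");cv2.imwrite("pics/scene1.png",cv2.resize(p["color"][90:280,100:520],None,fx=1.8,fy=1.8))
E
```

```text
clock: 40.8
ee_pos: [0.5888, -0.3334, 0.0938]
ee_rot: [-0.0, 0.121, 0.993, 0.0]
contact_force: [-0.2, -0.7, 0.0]
width: 0.0511
clock: 41.6
ee_pos: [0.5888, -0.3334, 0.2345]
ee_rot: [0.0, 0.121, 0.993, -0.0]
contact_force: [-1.5, 0.8, -0.8]
width: 0.0856
shift cm [16.64 30.23  0.42] pos [ 0.5888 -0.3334  0.2345] w 0.0856 t 41.6 tooly [ 0.24   0.971 -0.   ] tilt 0.0009
bench -0.0009 n 1586 mean [ 0.5865 -0.3333  0.0851] mid [ 0.5889 -0.334   0.09  ] ext [0.049 0.05  0.02 ] pix [326. 182.]
top z 0.08496263655876729
bench -0.0009 n 411 mean [ 0.5731 -0.3294  0.0109] mid [ 0.582  -0.3333  0.0124] ext [0.062 0.074 0.007] pix [326. 157.]
```

View pics/w14.png

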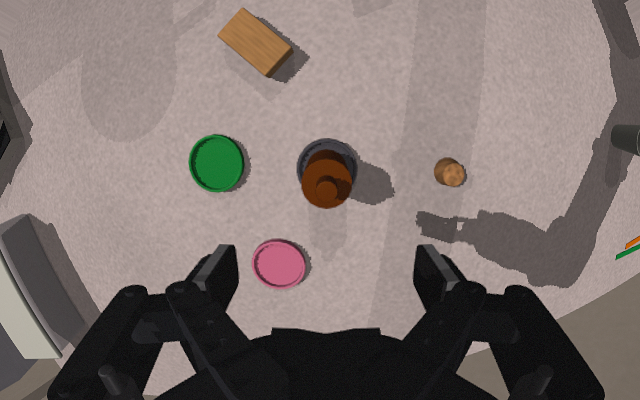

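View pics/scene1.png

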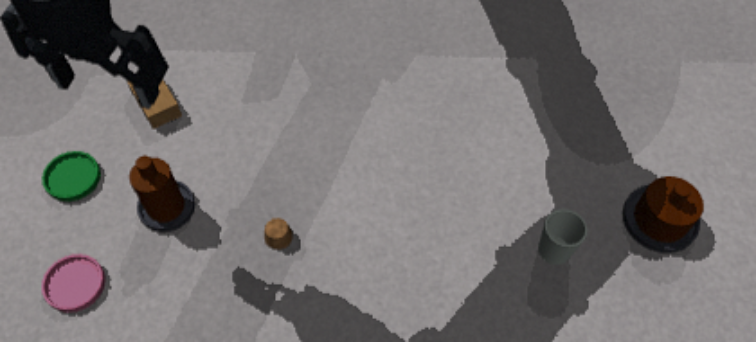

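Both covers stand upright inside their dish lips: tall at (155,190) and wide at (668,210) in the scene crop. The beaker, stopper and box have not moved, and the arm is clear. Handing in.

```bash
python3 -c "
from bench import ticket; print(ticket.hand_in())"
```

```text
the job is handed in; nothing more can be done
None
```

The job is done and handed in at about 42 s. The slender core stands in the dark small dish under the tall cover, and the thick core stands in the large dish under the wide cover.

**Centring:** before covering, the slender core was about 2 mm and the thick core about 1 mm from its dish centre. After release, both covers were within about 1 mm of centre.

**Seating:** both covers met the dish floor gently, at about 6 N and the expected height. Their tops measured about 85 mm (tall) and 53 mm (wide), which fits standing flat on the 6 mm floor.

**Bystanders:** the beaker, stopper and box looked unmoved in the last scene picture, by eye rather than by measurement. The arm ended clear of everything.

**Not checked:** I could not see the cores once they were covered. No check failed. Position estimates from the different cameras differed by up to about 5 mm, and I used the close wrist views.

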